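# Feed an offcut past the spring stop of a drilling track

### The arm

A 7-joint arm with a two-finger parallel gripper is mounted at the origin on a cart in front of the work surface, level with it; the furniture and walls round the work are solid. World frame = base frame: x ahead of the robot, y to its left, z up, the work surface at z = 0. Lengths are in m, angles in degrees, forces in N, time in s.
With the tool pointing down it reaches from about 0.35 to 0.9 m from the base axis. Payload 7.2 kg.
Tool frame: the origin (TCP) lies midway between the tips of the shut fingers; the grasp point (between the pads) lies 19 mm behind it; z points along the fingers, y is the line along which they close (so a half turn about z gives the same grasp; the last joint's range is limited). The gripper opens to 85 mm and grips with 20 to 120 N. Pads are 22 mm wide; open, the fingers measure 114 mm over their backs; the gripper's body (76 mm by 85 mm) begins 54 mm behind the grasp point. The pads swing forward as they close: fully open they stand 13 mm farther back than shut.
Start: joints at [-77.533, 23.554, -0.728, 91.456, 0.321, 64.991, -4.71], TCP at [0.176, 0.6, 0.231] pointing down, gripper open.
Joint ranges: [-169.25, 169.25], [-16.82, 113.86], [-84.01, 82.57], [7.8, 145.47], [-59.2, 239.2], [7.22, 106.19], [-163.78, 163.78]. Speed limits (degrees/s): [136.94, 136.94, 172.46, 172.46, 180, 180, 180].

### API

Orientations are given as [roll, pitch, yaw] about the fixed x, y, z axes, in that order (R = Rz(yaw) Ry(pitch) Rx(roll)).
In Python, from bench import ctrl gives the robot as it stands. The module is installed in compiled form; this text tells all that it offers.
- The arm moves only by the tool step_arm, never from a script. Its argument "deltas" is a list of rows, each a list of 3 entries, a list of its own where there are three numbers: the shift along the tool's x, y, z in units of 0.4 m (1.0 is 0.4 m), then the turn about the tool's z in units of pi/4 rad (1.0 is pi/4 rad), then the gripper's target within -1 to 1 (fully open at 1, half-way at 0, shut at -1). In form: [[[x, y, z], yaw, fingers], ...]. A call has 1 to 5 rows; each row shifts and turns the commanded pose from where the row before left it, along the tool's axes as they then stand; what a row does not reach is not made up. A row lasts 1/10 s, in which the tool goes at most 50 mm and 8.59 degrees, less where a joint would pass 70% of its speed; a pose out of reach is approached as far as the arm can. A call with a number of a shift or a turn outside -1 to 1 is refused whole. A call with a gripper value outside its range is refused whole. The fingers move at their own pace and stop on an object; "force" is the grip in N (left out, the last holds). Time passes only in rows, so rows that do not move let the fingers close. It gives the time, the measured TCP pose, the force, the opening and the grip force at its end, in the units of the state.
- ctrl.read_state(): the state, without advancing time (a new reading comes with each control period).
- ctrl.camera(name): name is "scene" or "side" or "wrist"; returns the picture (384x512x3 uint8, red, green, blue); there is no depth.
- ctrl.camera_info(name): a dict with "fx", "fy", "cx", "cy" (pixels), "R" (3x3) and "t" (3): a world point X has camera coordinates R X + t. Camera axes: x right, y down, z forward; pixel columns grow to the right and rows downward; lengths in m; the calibration is good to about 2 mm. A picture is of the moment at which its call begins: read the wrist's pose just before it. camera_info takes no time and is no camera call; for the wrist camera it gives the pose at the moment of the call.
- ctrl.job_done(): hands the job in; it is judged then, once.
Trained networks look in the newest picture that a camera, given by its name, has taken for a name from the list of things; names that differ only in an ending like _2 or _b are one class to them, and where a whole thing is asked for, a point or a joint stands for the part that bears it (a point fixed in the world has none). Each returns a list of dicts, best first, with "conf" (0 to 1); they miss things now and then, are a little off and sometimes report something else, mostly with a low value. They report only what shows in the picture. A call takes as long as a camera call. They do not tell look-alikes from the thing itself.
- ctrl.cut_out(name, camera): "region" (384x512 bool, what is visible of it) and "bbox" ([centre column, centre row, width, height] in pixels, round what is visible of it).
- ctrl.spot_point(name, camera): "centre" ([row, column] in pixels: a listed point, or the origin of a listed thing).
The state is a dict: "clock": time; "joints": joint angles; "joint_vel": joint speeds; "effort": joint torques, N m; "tcp_pos": TCP position; "tool_rot": TCP orientation; "force": force on the tool from outside, world axes, zero at the start; "ft_torque": the same for the moment, N m; "width": opening from 0.0 (shut) to 1.0 (fully open); "finger_force": force on a finger pad.
Only numpy, scipy, OpenCV 4.12 (cv2) and the standard library are available. Lean on these libraries where they do the work, as an engineer would, in place of code of your own. Each camera call takes 0.05 s, during which the arm holds its last target. There are 200 camera calls.

### The job

Press the red spring bar of the wooden feed track down with a fingertip behind the offcut and, keeping it held down all the while, push the offcut along the track, over the sunken steel lugs, until it sits flush against the aluminium end stop. Then let the bar spring fully back up so that its lugs stand behind the offcut and lock it in. Only press and push: do not lift or tip the offcut, and leave the tin, the wax block and the pliers where they are.

Things in the scene. Friction and masses are not known exactly. Their poses are not given: they have to be found in the camera images.
- track: Wooden feed channel fixed to the table, x -165 to +105 mm, 116 mm wide. Origin: on the table, on the centre line, below the near face of the steel lugs. +x is the feed direction (roughly away from the robot), +y left, z up. Two rails (|y| 30.5 to 41.5, top z = 34 mm) carry the offcut; fences (inner faces y = +-41.5, top z = 44 mm) guide it. Open above; the red bar lies between the rails.
- end_face (a point): Centre line of the aluminium end stop's face that the offcut shall meet, at rail height (track x = +69, z = 34 mm). The end stop spans the channel and reaches up to z = 64 mm.
- stop_bar: Red spring bar between the rails: flat strip, track x -150 to +30 mm, 58 mm wide; pressed anywhere it sinks level, straight down. Origin at track x = 0, centre line, 4 mm below its top face. It carries two steel lugs (track x 0 to 8, |y| 21 to 29 mm) that, bar up, stand 10 mm above the rails and block the offcut; a finger passes between them (gap 42 mm).
- stop_top (a point): Point on the top face of the red strip, on the centre line at track x = 0, between the lugs. Bar up: 32 mm above the table, which is 2 mm below the rails.
- stop (a joint): How far the red bar is pressed down, m: 0 = fully up, 0.016 = at its bottom stop. The lugs clear the offcut from 0.010 on. The spring needs 4 N to start and 9 N at the bottom, and returns the bar by itself.
- offcut: Loose wooden block, 55 mm along the track, 80 across, 32 high, on the rails before the lugs, 1.5 mm play to each fence; its near end face is open to a push, with 50 mm or more of red bar behind it. Origin: centre of its underside; x along the track, z up. Home: origin at track x = +41.5 mm, its near face then 6 mm beyond the lugs.
- thread_tin: Loose round tin, 48 mm across, 38 mm high, standing beside the track. Origin: centre of its underside.
- wax_block: Loose pale wax block, 32 x 60 x 26 mm, lying beside the track. Origin: centre of its underside.
- pliers: Loose pliers with red grips, 160 mm long, 60 mm wide, 12 mm high, lying beside the track. Origin: centre of the underside.
There are look-alikes about, which are no part of the job. What is shaped like the offcut but turquoise or white is not meant.

How it is judged (in metres and radians):
On the way, in this order (a step that is already met when the one before it is completed fails the run):
1. a finger presses the red bar down (10 mm or more) while the offcut still lies before the lugs (value of joint stop above 0.01 m and contact force between the fingers and stop_bar above 1 N and x of offcut in the frame of track below -0.02 m), for 0.1 s.
2. the offcut's near end is past the lugs while a finger still holds the bar down (value of joint stop above 0.0095 m and contact force between the fingers and stop_bar above 1 N and x of offcut in the frame of track above 0.0365 m), for 0.1 s.
At the end, for the whole second after the job is handed in: The offcut lies flat on the rails within 4 mm of the end stop's face, at rest, and the red bar is fully up (within 2 mm) with its lugs behind the offcut (x of offcut in the frame of track between 0.0375 and 0.0445 m and y of offcut in the frame of track between -0.004 and 0.004 m and z of offcut in the frame of track between 0.031 and 0.037 m and angle between offcut's own z axis and vertical below 0.06 rad and angle between the x axis of offcut and the x axis of track, either way round below 0.08 rad and value of joint stop below 0.002 m and linear speed of offcut below 0.01 m/s); the robot touches nothing.
It fails at once if the offcut is lifted more than 8 mm off the rails (z of offcut in the frame of track above 0.042 m).
It fails at once if the offcut is tipped by more than 0.25 rad (angle between offcut's own z axis and vertical above 0.25 rad).
It fails at once if the bar is let up while the offcut is over the lugs (x of offcut in the frame of track between -0.022 and 0.03 m and value of joint stop below 0.008 m).
It fails at once if the tin, the wax block or the pliers are moved by more than 20 mm (distance of any of thread_tin, wax_block, pliers from where it was at the start of the episode above 0.02 m).
It also fails if it takes over 32 s, if anything falls off the work surface, if the arm or the gripper's body presses on something with over 40 N, if the wrist force passes 120 N, or if a joint passes its speed limit or range.

## Working session

There is one attempt and no reset: what is moved stays moved. The work goes in short steps, Python scripts to look and compute and a tool call to move; the robot and the scene stay as the last step left them, time stands still between calls to the robot, and variables do not carry over. Pictures are saved under pics/ and viewed, at most 10 in all, crops included, and the job is handed in when it is done.

Besides the shell and the picture viewer there is one more tool, called after ">>>" in YAML: its name, and indented under it one key for each argument. step_arm: Moves the arm, as the interface text tells. Its arguments: {"type":"object","properties":{"deltas":{"type":"array","items":{"type":"array"}},"force":{"type":"number"}},"required":["deltas"]}

```bash
mkdir -p pics; cat > h.py <<'E'
from bench import ctrl
import numpy as np, cv2
def ray(info,u,v,z):
    R=np.array(info["R"]);t=np.array(info["t"]);c=-R.T@t
    d=R.T@np.array([(u-info["cx"])/info["fx"],(v-info["cy"])/info["fy"],1]);return c+d*(z-c[2])/d[2]
def proj(info,X):
    p=np.array(info["R"])@np.array(X)+np.array(info["t"]);return p[0]/p[2]*info["fx"]+info["cx"],p[1]/p[2]*info["fy"]+info["cy"]
E
python3 - <<'E'
from h import *
ims=[]
for c in ["scene","side"]:
    im=ctrl.camera(c);i=ctrl.camera_info(c);ims.append(im)
    cv2.imwrite(f"pics/{c}0.png",cv2.resize(im[:,:,::-1],(800,600)))
    for n,z in [("end_face",.034),("stop_top",.032),("offcut",.034),("track",0),("stop_bar",.028),("thread_tin",0),("wax_block",0),("pliers",0)]:
        for r in ctrl.spot_point(n,c)[:3]:
            v,u=r["centre"];print(c,n,round(r["conf"],2),np.round([u,v]),ray(i,u,v,z).round(4))
print(ctrl.read_state())
E
```

```text
scene end_face 0.81 [232. 142.] [ 0.6932 -0.1074  0.034 ]
scene stop_top 0.9 [256. 147.] [ 0.6217 -0.1236  0.032 ]
scene offcut 0.84 [330. 200.] [ 0.3631 -0.03    0.034 ]
scene offcut 0.58 [323. 127.] [ 0.4816 -0.2986  0.034 ]
scene offcut 0.57 [284. 148.] [ 0.5462 -0.1549  0.034 ]
scene track 0.55 [258. 154.] [ 0.6168 -0.1299  0.    ]
scene stop_bar 0.74 [260. 144.] [ 0.6182 -0.1426  0.028 ]
scene thread_tin 0.63 [246. 121.] [ 0.7228 -0.2494  0.    ]
scene wax_block 0.69 [250. 184.] [ 0.5829 -0.0116  0.    ]
scene pliers 0.88 [258. 220.] [0.5074 0.0878 0.    ]
side end_face 0.83 [298. 222.] [ 0.6807 -0.0827  0.034 ]
side stop_top 0.83 [281. 230.] [ 0.6241 -0.1254  0.032 ]
side offcut 0.97 [260. 238.] [ 0.5589 -0.1667  0.034 ]
side offcut 0.91 [196. 248.] [ 0.3699 -0.2145  0.034 ]
side offcut 0.81 [232. 287.] [ 0.488  -0.3753  0.034 ]
side track 0.7 [280. 237.] [ 0.6236 -0.1202 -0.    ]
side stop_bar 0.9 [279. 231.] [ 0.6201 -0.1255  0.028 ]
side thread_tin 0.75 [316. 269.] [ 0.7257 -0.2647  0.    ]
side wax_block 0.5 [266. 217.] [ 0.5775 -0.015  -0.    ]
side wax_block 0.42 [280. 232.] [ 0.6224 -0.0944  0.    ]
side pliers 0.71 [247. 202.] [0.5103 0.0753 0.    ]
side pliers 0.48 [267. 215.] [ 0.5812 -0.0031  0.    ]
{'clock': 0.9, 'joints': array([-77.53181393,  23.55304554,  -0.72696486,  91.455987  ,
         0.31971048,  64.99094932,  -4.71061126]), 'joint_vel': array([-0.0090789 ,  0.0644936 ,  0.07638491,  0.01905293, -0.05071743,
        0.02644088, -0.04122842]), 'effort': array([ 1.63970664e-03, -6.00390530e+01,  6.81304894e-01, -2.99733442e+01,
        1.38351083e-02,  1.81046948e-03, -2.26650621e-05]), 'tcp_pos': array([0.17622093, 0.59963988, 0.23130782]), 'tool_rot': array([ 1.79998017e+02, -9.13690826e-04,  1.63622762e+02]), 'force': array([ 0.73728011, -0.54924449, -0.19697   ]), 'ft_torque': array([-0.05493827, -0.03254833, -0.05414308]), 'finger_force': 0.0, 'width': 1.0026415359982634}
```

View pics/scene0.png

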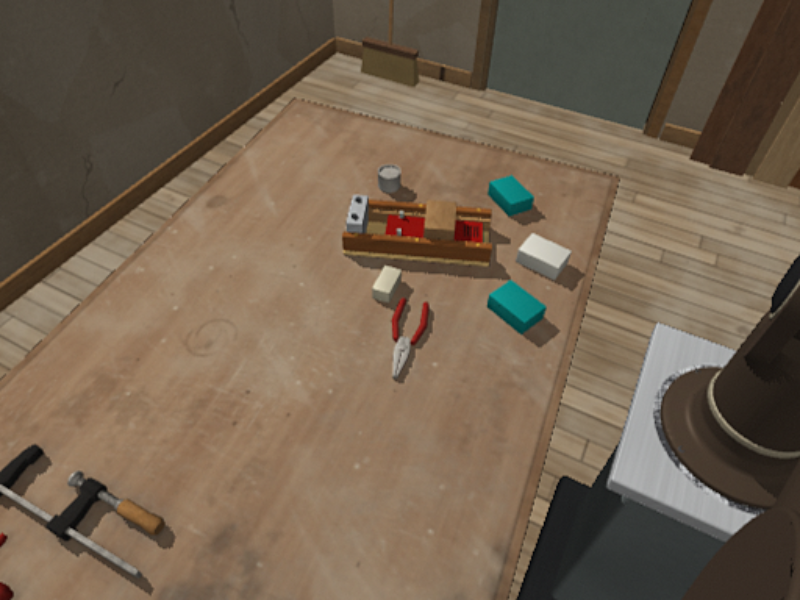

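View pics/side0.png

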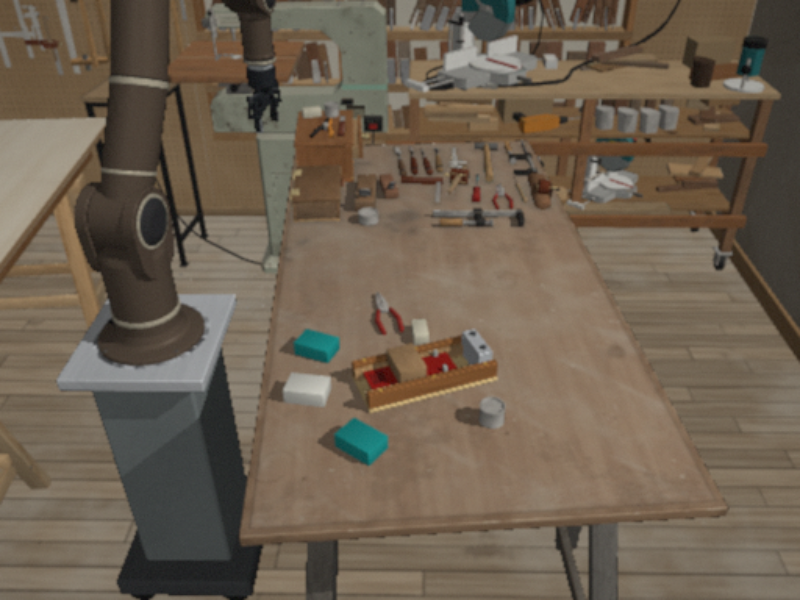

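The scene shows the track with the brown offcut at about (440,222) of the enlarged picture and the end stop at (357,213). The turquoise and white blocks are the look-alikes. The track's yaw is about 25°. I'll turn the tool and travel over there.

>>> step_arm:
  deltas:
    - [[0, 0, 0], 0.18, -1]
    - [[0, 0, 0], 0.18, -1]
    - [[0, 0, 0], 0.18, -1]
    - [[0, 0, 0], 0.18, -1]
    - [[0, 0, 0], 0.18, -1]

```text
clock: 1.4
tcp_pos: [0.1762, 0.5997, 0.2313]
tool_rot: [180.0, -0.0, 122.8]
force: [-0.7, -0.2, -0.2]
width: 0.147
finger_force: 0.0
```

>>> step_arm:
  deltas:
    - [[0, 0, 0], 0.18, -1]
    - [[-0.12, 0, 0], 0, -1]
    - [[-0.12, 0, 0], 0, -1]
    - [[-0.12, 0, 0], 0, -1]
    - [[-0.12, 0, 0], 0, -1]

```text
clock: 1.9
tcp_pos: [0.258, 0.424, 0.2313]
tool_rot: [180.0, -0.0, 115.0]
force: [1.0, 0.3, 0.1]
width: -0.001
finger_force: 0.0
```

>>> step_arm:
  deltas:
    - [[-0.12, 0, 0], 0, -1]
    - [[-0.12, 0, 0], 0, -1]
    - [[-0.12, 0, 0], 0, -1]
    - [[-0.12, 0, 0], 0, -1]
    - [[-0.12, 0, 0], 0, -1]

```text
clock: 2.4
tcp_pos: [0.3595, 0.2064, 0.2317]
tool_rot: [179.9, -0.0, 115.0]
force: [0.7, 0.4, -0.3]
width: -0.003
finger_force: 0.0
```

>>> step_arm:
  deltas:
    - [[-0.12, 0, 0], 0, -1]
    - [[-0.12, 0, 0], 0, -1]
    - [[-0.12, 0, 0], 0, -1]
    - [[-0.12, 0, 0], 0, -1]
    - [[-0.12, 0, 0], 0, -1]

```text
clock: 2.9
tcp_pos: [0.4611, -0.0111, 0.2318]
tool_rot: [179.9, -0.0, 115.1]
force: [1.2, 0.7, 1.3]
width: -0.003
finger_force: 0.0
```

>>> step_arm:
  deltas:
    - [[-0.11, -0.016, 0], 0, -1]
    - [[-0.11, -0.016, 0], 0, -1]
    - [[-0.11, -0.016, 0], 0, -1]
    - [[-0.11, -0.016, 0], 0, -1]
    - [[0, 0, 0], 0, -1]

```text
clock: 3.4
tcp_pos: [0.5119, -0.1864, 0.2318]
tool_rot: [-180.0, 0.2, 114.6]
force: [-0.6, -0.6, -0.1]
width: 0.002
finger_force: 0.0
```

```bash
python3 - <<'E'
from h import *
s=ctrl.read_state();print(s["tcp_pos"].round(4),s["tool_rot"].round(2))
c="wrist";i=ctrl.camera_info(c);im=ctrl.camera(c)
cv2.imwrite("pics/w1.png",cv2.resize(im[:,:,::-1],(800,600)))
for c in ["wrist","scene","side"]:
    if c!="wrist": ctrl.camera(c);i=ctrl.camera_info(c)
    for n,z in [("end_face",.034),("stop_top",.032),("offcut",.034),("track",0)]:
        for r in ctrl.spot_point(n,c)[:2]:
            v,u=r["centre"];print(c,n,round(r["conf"],2),np.round([u,v]),ray(i,u,v,z).round(4))
E
```

```text
[ 0.5119 -0.1864  0.2318] [-179.97    0.24  114.59]
wrist end_face 0.75 [434. 160.] [ 0.6885 -0.1044  0.034 ]
wrist stop_top 0.83 [370. 161.] [ 0.6277 -0.1345  0.032 ]
wrist offcut 0.9 [136. 112.] [ 0.378  -0.1912  0.034 ]
wrist offcut 0.74 [190. 250.] [ 0.487  -0.3187  0.034 ]
wrist track 0.82 [362. 153.] [ 0.6269 -0.1324  0.    ]
scene end_face 0.79 [234. 141.] [ 0.6897 -0.1138  0.034 ]
scene stop_top 0.97 [260. 147.] [ 0.6132 -0.1287  0.032 ]
scene offcut 0.78 [328. 199.] [ 0.3688 -0.0307  0.034 ]
scene offcut 0.66 [284. 149.] [ 0.5459 -0.1521  0.034 ]
side end_face 0.63 [299. 228.] [ 0.6824 -0.1177  0.034 ]
side stop_top 0.79 [280. 232.] [ 0.623  -0.1334  0.032 ]
side offcut 0.96 [261. 237.] [ 0.5623 -0.1638  0.034 ]
side offcut 0.93 [196. 253.] [ 0.3724 -0.2387  0.034 ]
side track 0.72 [282. 241.] [ 0.6289 -0.1409  0.    ]
```

View pics/w1.png

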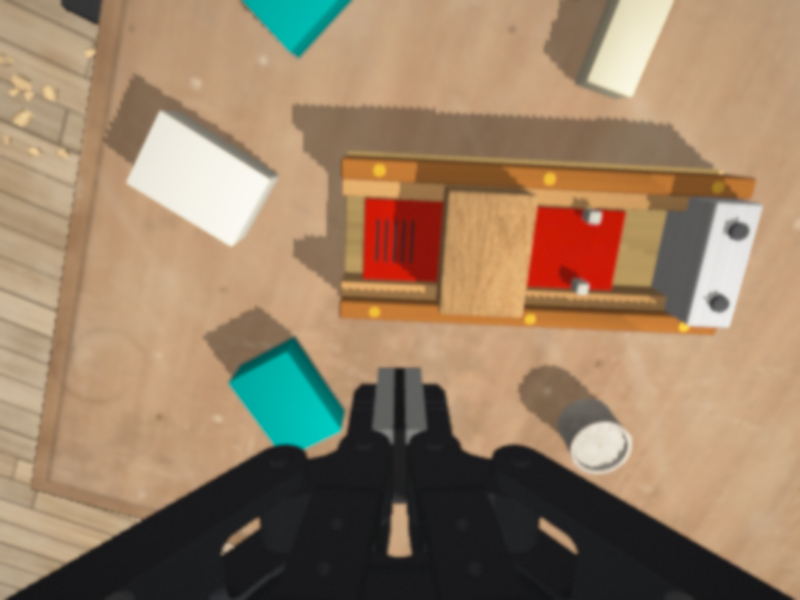

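The wrist view shows the bar's rear end at (365,197)–(363,281) and its front end at (625,208)–(613,292). The offcut is at (440–535, 190–318), the lugs at (593,217) and (581,287), and the end stop at (690–760, 200–328). I'll fit the track pose from the red region and the corners.

```bash
python3 - <<'E'
from h import *
from scipy.optimize import least_squares
i=ctrl.camera_info("wrist");im=ctrl.camera("wrist").astype(int)
m=((im[:,:,0]>90)&(im[:,:,1]<50)&(im[:,:,2]<50)).astype(np.uint8)
m=cv2.morphologyEx(m,cv2.MORPH_OPEN,np.ones((3,3)))
h=cv2.convexHull(cv2.findNonZero(m))[:,0]
q=cv2.approxPolyDP(h,6,True)[:,0];print(q)
W=np.array([ray(i,u,v,.032) for u,v in h])[:,:2]
r=cv2.minAreaRect((W*1000).astype(np.float32));print(r)
sz=.8/1.25*1.0
P=[(366,197,-.15,.029,.032),(363,281,-.15,-.029,.032),(625,208,.03,.029,.032),(613,292,.03,-.029,.032),(716,200,.069,.0415,.064),(693,327,.069,-.0415,.064)]
def f(p):
    c,s=np.cos(p[2]),np.sin(p[2])
    return np.ravel([np.array(proj(i,(p[0]+c*x-s*y,p[1]+s*x+c*y,z)))-(u*.64,v*.64) for u,v,x,y,z in P])
o=least_squares(f,[.622,-.13,.44],loss="soft_l1");p=o.x;print(p[:2],np.degrees(p[2]),f(p).round(1))
c,s=np.cos(p[2]),np.sin(p[2])
for n,u,v,z in [("nearL",447,190,.066),("farL",535,194,.066),("farR",526,318,.066),("nearR",440,316,.066),("nearbot",441,245,.034)]:
    w=ray(i,u*.64,v*.64,z)[:2]-p[:2];print(n,(c*w[0]+s*w[1]).round(4),(-s*w[0]+c*w[1]).round(4))
t=ctrl.read_state()["tcp_pos"];w=t[:2]-p[:2];print("tcp in track",c*w[0]+s*w[1],-s*w[0]+c*w[1])
print(ctrl.read_state()["tool_rot"], np.array(proj(i,t))/.64)
E
```

```text
[[368   0]
 [394 144]
 [386 192]
 [230 184]
 [232 135]]
((544.503662109375, -94.66912078857422), (176.6459503173828, 190.07936096191406), 21.925703048706055)
[ 0.62537477 -0.1246167 ] 22.618009341187868 [-0.8  0.9 -0.  -0.4  2.   1.3  0.  -0.8  0.9  0.2 -3.6 -0.9]
nearL -0.098 0.0407
farL -0.0442 0.0406
farR -0.0398 -0.0401
nearR -0.0966 -0.0411
nearbot -0.0962 -0.0004
tcp in track -0.12598902428990566 -0.00693349112420269
[ 1.79993828e+02 -3.75246493e-03  1.15032381e+02] [396.4738886  393.61969401]
```

```bash
cat > fit.py <<'E'
from h import *
from scipy.optimize import least_squares
def fit(v=True):
    i=ctrl.camera_info("wrist");im=ctrl.camera("wrist");a=im.astype(int)
    m=((a[:,:,0]>60)&(a[:,:,1]<.3*a[:,:,0])&(a[:,:,2]<.3*a[:,:,0])).astype(np.uint8)
    m=cv2.morphologyEx(m,cv2.MORPH_OPEN,np.ones((3,3)))
    m[:100]=0;m[230:]=0
    h=cv2.convexHull(cv2.findNonZero(m))[:,0]
    W=np.array([ray(i,u+.0,v+.0,.032) for u,v in h])[:,:2]
    r=cv2.minAreaRect((W*1000).astype(np.float32));print(r,cv2.approxPolyDP(h,4,True)[:,0].tolist())
    return i,im
E
python3 - <<'E'
from fit import *
i,im=fit()
cv2.imwrite("pics/w2.png",cv2.resize(im[100:220,200:500,::-1],(800,320),interpolation=cv2.INTER_CUBIC))
s=ctrl.read_state();print(s["tcp_pos"],s["tool_rot"],s["clock"])
import pickle;pickle.dump(i,open("i.pkl","wb"))
E
```

```text
((569.7753295898438, -156.62269592285156), (177.75729370117188, 56.5625), 21.8626766204834) [[394, 144], [386, 192], [230, 184], [232, 135]]
[ 0.51174834 -0.17955432  0.23129363] [1.79997261e+02 1.25978043e-04 1.15026741e+02] 4.25
```

View pics/w2.png

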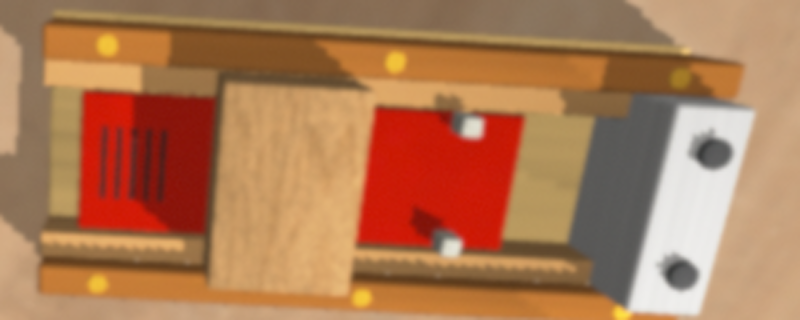

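The crop shows the offcut's near edge at about (213,160), so about 55 mm of red bar lies behind it. The lugs are at (468,125) and (448,243). From the fit, the track origin is about (0.6255, -0.1343) with yaw 21.9°. I'll turn the tool so its x axis lies along the track, which keeps the wide finger linkage clear of the offcut.

>>> step_arm:
  deltas:
    - [[0, 0, 0.02], 0.188, -1]
    - [[0, 0, 0.02], 0.188, -1]
    - [[0, 0, 0.02], 0.188, -1]
    - [[0, 0, 0.02], 0.188, -1]
    - [[0, 0, 0.02], 0.188, -1]

```text
clock: 4.75
tcp_pos: [0.5118, -0.1796, 0.191]
tool_rot: [180.0, -0.0, 72.4]
force: [0.4, -0.8, -0.4]
width: 0.001
finger_force: 0.0
```

>>> step_arm:
  deltas:
    - [[0, 0, 0.02], 0.188, -1]
    - [[0, 0, 0.02], 0.188, -1]
    - [[0, 0, 0.02], 0.188, -1]
    - [[0, 0, 0.02], 0.188, -1]
    - [[0, 0, 0.02], 0.188, -1]

```text
clock: 5.25
tcp_pos: [0.5119, -0.1796, 0.151]
tool_rot: [180.0, -0.0, 30.1]
force: [0.4, -0.1, 0.5]
width: -0.003
finger_force: 0.0
```

>>> step_arm:
  deltas:
    - [[0, 0, 0.02], 0.188, -1]
    - [[0, 0, 0], 0, -1]
    - [[0, 0, 0], 0, -1]
    - [[0, 0, 0], 0, -1]

```text
clock: 5.65
tcp_pos: [0.512, -0.1798, 0.1437]
tool_rot: [180.0, -0.0, 22.1]
force: [1.0, 0.5, 0.3]
width: 0.002
finger_force: 0.0
```

```bash
python3 - <<'E'
from h import *
s=ctrl.read_state();i=ctrl.camera_info("wrist");im=ctrl.camera("wrist")
c=-np.array(i["R"]).T@np.array(i["t"])
print("cam-tcp",(c-s["tcp_pos"]).round(3))
y=np.radians(21.86);d=s["tcp_pos"]-[.6255,-.1343,0]
print(s["clock"],s["tcp_pos"],s["tool_rot"],s["joints"].round(0),"track",np.cos(y)*d[0]+np.sin(y)*d[1],-np.sin(y)*d[0]+np.cos(y)*d[1])
cv2.imwrite("pics/w3.png",cv2.resize(im[:,:,::-1],(800,600)))
def tr(x,yy,z): return .6255+np.cos(y)*x-np.sin(y)*yy,-.1343+np.sin(y)*x+np.cos(y)*yy,z
for a in [(-.15,.029,.032),(-.15,-.029,.032),(.03,.029,.032),(.03,-.029,.032),(0,.021,.044),(0,-.021,.044),(.069,0,.034),(.069,.0415,.064),(-.095,.04,.066),(-.095,-.04,.066),(-.04,.04,.066)]: print(a,(np.array(proj(i,tr(*a)))*1.5625).round())
E
```

```text
cam-tcp [0.074 0.031 0.143]
5.65 [ 0.51197219 -0.17975634  0.14373188] [ 1.79984342e+02 -3.33333086e-02  2.21457584e+01] [-30.  33.  62. 111. -35.  57. -19.] track -0.1222899676758455 8.307412829241384e-05
(-0.15, 0.029, 0.032) [347. 337.]
(-0.15, -0.029, 0.032) [452. 337.]
(0.03, 0.029, 0.032) [337. -41.]
(0.03, -0.029, 0.032) [468. -40.]
(0, 0.021, 0.044) [354.  30.]
(0, -0.021, 0.044) [450.  30.]
(0.069, 0, 0.034) [ 403. -152.]
(0.069, 0.0415, 0.064) [ 287. -199.]
(-0.095, 0.04, 0.066) [312. 254.]
(-0.095, -0.04, 0.066) [489. 255.]
(-0.04, 0.04, 0.066) [306. 126.]
```

View pics/w3.png

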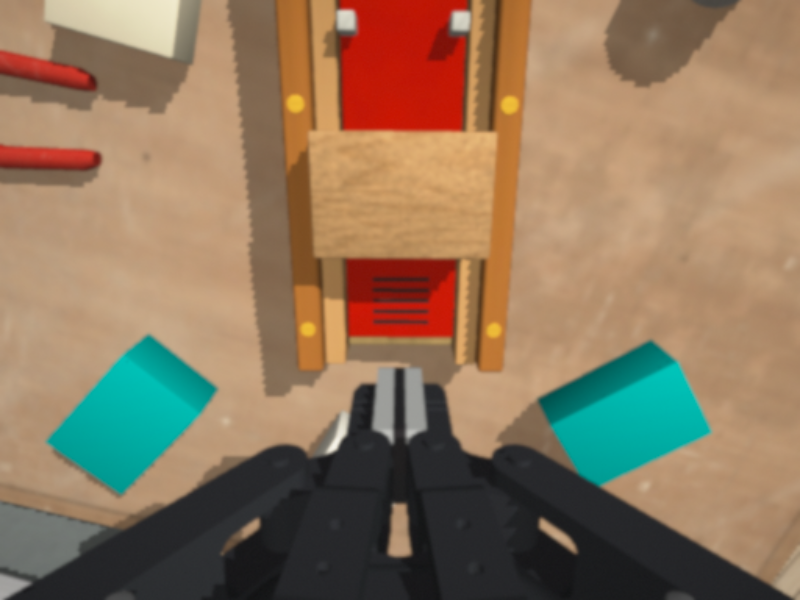

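The predicted track corners fall on the picture within about 2 px: bar rear at (347,337) and (456,337), offcut near edge at row 257, lugs at (346,22) and (460,22). Descending and pressing.

>>> step_arm:
  deltas:
    - [[0, 0, 0.085], 0, -1]
    - [[0, 0, 0.085], 0, -1]
    - [[0, 0, 0.08], 0, -1]
    - [[0, 0, 0], 0, -1]
    - [[0, 0, 0], 0, -1]

```text
clock: 6.2
tcp_pos: [0.5118, -0.1801, 0.0441]
tool_rot: [180.0, 0.0, 22.0]
force: [0.2, 0.4, 0.3]
width: 0.002
finger_force: 0.0
```

>>> step_arm:
  deltas:
    - [[0, 0, 0.018], 0, -1]
    - [[0, 0, 0.018], 0, -1]
    - [[0, 0, 0.018], 0, -1]
    - [[0, 0, 0.004], 0, -1]
    - [[0, 0, 0], 0, -1]

```text
clock: 6.7
tcp_pos: [0.513, -0.1799, 0.0206]
tool_rot: [179.9, -0.1, 22.0]
force: [2.0, 0.3, 7.4]
width: -0.002
finger_force: 3.3
```

>>> step_arm:
  deltas:
    - [[0, 0, 0.007], 0, -1]
    - [[0, 0, 0], 0, -1]
    - [[0, 0, 0], 0, -1]

```text
clock: 7.0
tcp_pos: [0.513, -0.1799, 0.0181]
tool_rot: [179.9, -0.1, 22.0]
force: [2.1, 0.1, 6.9]
width: 0.001
finger_force: 3.7
```

>>> step_arm:
  deltas:
    - [[0.015, 0, 0], 0, -1]
    - [[0.02, 0, 0], 0, -1]
    - [[0.02, 0, 0], 0, -1]
    - [[0.02, 0, 0], 0, -1]
    - [[0.02, 0, 0], 0, -1]

```text
clock: 7.5
tcp_pos: [0.5453, -0.1667, 0.0175]
tool_rot: [-180.0, 0.2, 21.9]
force: [-6.5, -2.7, 7.3]
width: 0.0
finger_force: 3.8
```

>>> step_arm:
  deltas:
    - [[0.02, 0, 0], 0, -1]
    - [[0.02, 0, 0], 0, -1]
    - [[0.02, 0, 0], 0, -1]
    - [[0.02, 0, 0], 0, -1]
    - [[0.02, 0, 0], 0, -1]

```text
clock: 8.0
tcp_pos: [0.5824, -0.1518, 0.0175]
tool_rot: [-180.0, 0.2, 21.9]
force: [-6.8, -2.5, 8.2]
width: -0.002
finger_force: 3.8
```

>>> step_arm:
  deltas:
    - [[0.02, 0, 0], 0, -1]
    - [[0.02, 0, 0], 0, -1]
    - [[0.02, 0, 0], 0, -1]
    - [[0.015, 0, 0], 0, -1]
    - [[0, 0, 0], 0, -1]

```text
clock: 8.5
tcp_pos: [0.6114, -0.14, 0.0176]
tool_rot: [180.0, 0.1, 22.0]
force: [-3.1, -0.5, 8.5]
width: 0.005
finger_force: 3.8
```

```bash
python3 - <<'E'
from h import *
s=ctrl.read_state();i=ctrl.camera_info("wrist");im=ctrl.camera("wrist")
y=np.radians(21.86);d=s["tcp_pos"]-[.6255,-.1343,0]
print(s["force"],"track",np.cos(y)*d[0]+np.sin(y)*d[1],-np.sin(y)*d[0]+np.cos(y)*d[1],s["tcp_pos"])
cv2.imwrite("pics/w4.png",cv2.resize(im[:,:,::-1],(800,600)))
def tr(x,yy,z): return .6255+np.cos(y)*x-np.sin(y)*yy,-.1343+np.sin(y)*x+np.cos(y)*yy,z
for a in [(.069,.0415,.064),(.069,-.0415,.064),(.069,0,.066),(.06,0,.066),(.05,0,.066),(.0,0,.066)]: print(a,(np.array(proj(i,tr(*a)))*1.5625).round())
E
```

```text
[-3.08378298 -0.45530175  8.50538102] track -0.015179814723059605 -5.348860794940607e-05 [ 0.61143158 -0.14000169  0.01759854]
(0.069, 0.0415, 0.064) [174. 109.]
(0.069, -0.0415, 0.064) [631. 110.]
(0.069, 0, 0.066) [403. 109.]
(0.06, 0, 0.066) [403. 161.]
(0.05, 0, 0.066) [402. 216.]
(0.0, 0, 0.066) [401. 442.]
```

View pics/w4.png

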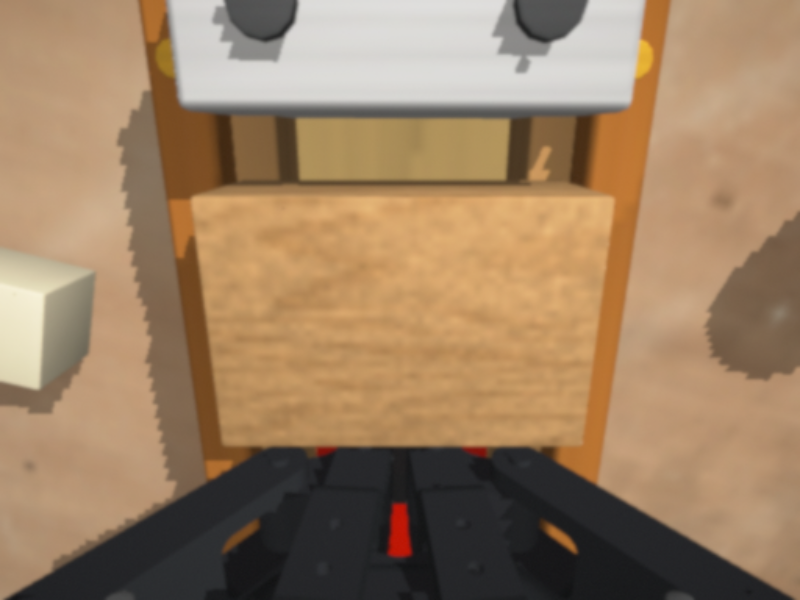

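The offcut's far edge is at row 197 (track x about 0.0535) and the stop face is at row 109, so about 15 mm remain.

>>> step_arm:
  deltas:
    - [[0.015, 0, 0], 0, -1]
    - [[0.012, 0, 0], 0, -1]
    - [[0.006, 0, 0], 0, -1]
    - [[0, 0, 0], 0, -1]
    - [[0, 0, 0], 0, -1]

```text
clock: 9.05
tcp_pos: [0.6229, -0.1355, 0.0177]
tool_rot: [180.0, 0.1, 21.9]
force: [-4.9, -1.5, 7.9]
width: -0.006
finger_force: 3.8
```

>>> step_arm:
  deltas:
    - [[0.004, 0, 0], 0, -1]
    - [[0.002, 0, 0], 0, -1]
    - [[0, 0, 0], 0, -1]

```text
clock: 9.35
tcp_pos: [0.6246, -0.1349, 0.0176]
tool_rot: [180.0, 0.2, 21.9]
force: [-5.6, -1.8, 8.2]
width: -0.002
finger_force: 3.8
```

>>> step_arm:
  deltas:
    - [[0.003, 0, 0], 0, -1]
    - [[0.003, 0, 0], 0, -1]
    - [[0, 0, 0], 0, -1]

```text
clock: 9.65
tcp_pos: [0.6252, -0.1346, 0.0175]
tool_rot: [-179.9, 0.3, 21.8]
force: [-11.6, -3.4, 10.0]
width: 0.001
finger_force: 3.8
```

```bash
python3 - <<'E'
from h import *
im=ctrl.camera("wrist");print(ctrl.read_state()["force"])
cv2.imwrite("pics/w5.png",cv2.resize(im[:,:,::-1],(800,600)))
E
```

```text
[-11.75006045  -3.68784593  10.54301868]
```

View pics/w5.png

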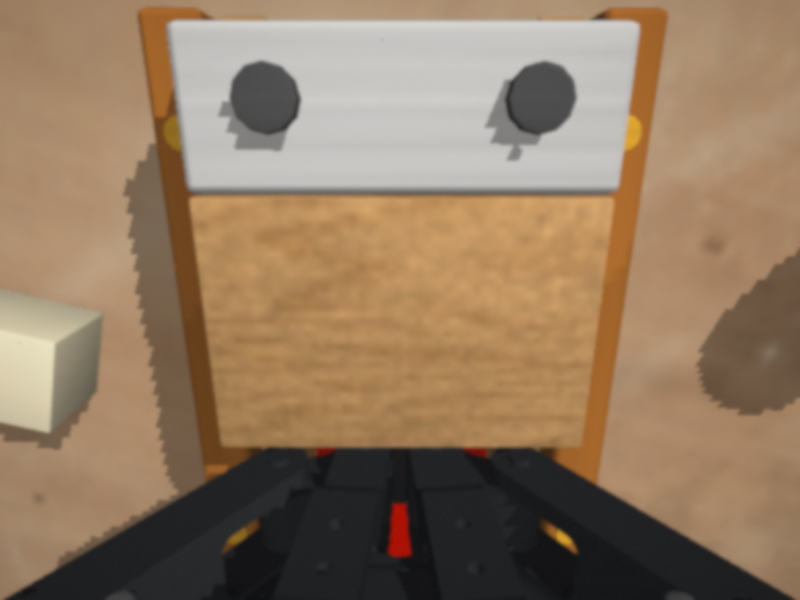

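The offcut's far edge (row 195) meets the stop (row 190) and the push force has doubled, so it is flush. Backing off first, then lifting.

>>> step_arm:
  deltas:
    - [[-0.01, 0, 0], 0, -1]
    - [[-0.01, 0, 0], 0, -1]
    - [[0, 0, 0], 0, -1]
    - [[0, 0, -0.02], 0, -1]
    - [[0, 0, -0.03], 0, -1]

```text
clock: 10.2
tcp_pos: [0.6212, -0.1352, 0.0377]
tool_rot: [-180.0, 0.0, 22.0]
force: [0.2, 0.0, 0.7]
width: 0.003
finger_force: 0.0
```

>>> step_arm:
  deltas:
    - [[0, 0, -0.05], 0, -1]
    - [[-0.03, 0, -0.1], 0, -1]
    - [[-0.05, 0, -0.1], 0, -1]
    - [[-0.05, 0, -0.1], 0, -1]
    - [[0, 0, 0], 0, -1]

```text
clock: 10.7
tcp_pos: [0.572, -0.1584, 0.1831]
tool_rot: [179.8, -0.3, 21.7]
force: [0.6, 0.2, 0.0]
width: -0.002
finger_force: 0.0
```

```bash
python3 - <<'E'
from h import *
im=ctrl.camera("wrist");s=ctrl.read_state();print(s["force"],s["tcp_pos"],s["clock"])
cv2.imwrite("pics/w6.png",cv2.resize(im[:,:,::-1],(800,600)))
E
```

```text
[ 0.94848241  1.3495548  -0.46827178] [ 0.5725649  -0.15626629  0.18061777] 10.75
```

View pics/w6.png

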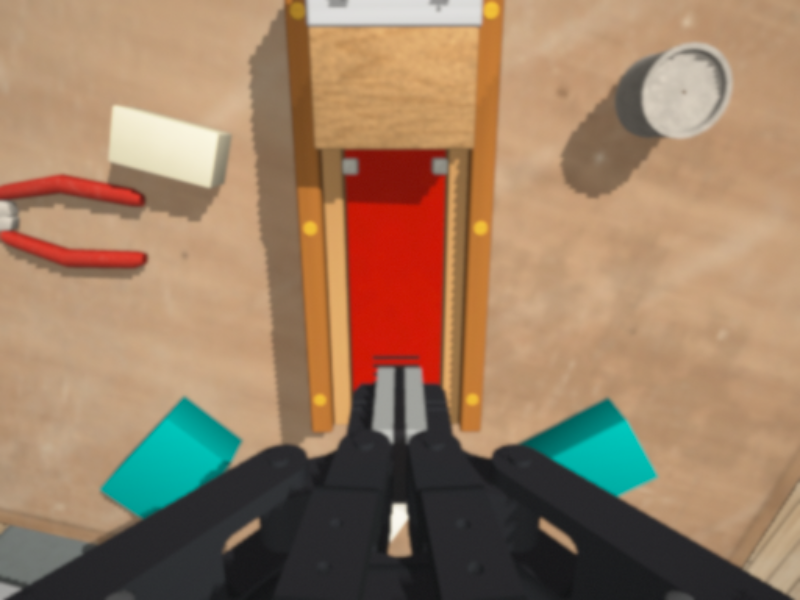

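The offcut sits against the stop (rows 27–149). Both lugs stand up behind it at (350,166) and (440,166), and the robot is clear of everything.

```bash
python3 -c "
from bench import ctrl
print(ctrl.job_done())"
```

```text
the job is handed in; nothing more can be done
None
```

The offcut is flush against the end stop, the bar is back up with its lugs behind the offcut, and the job is handed in at about 11 s on the clock; the hand-in returned no verdict.

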